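Clamp the plate, set the shaker to its speed mark and start it

ROBOT

A 6-joint arm with a two-finger parallel gripper is mounted at the origin on a cart in front of the work surface, level with it; the furniture and walls round the work are solid. World frame = base frame: x ahead of the robot, y to its left, z up, the work surface at z = 0. Lengths are in m, angles in degrees, forces in N, time in s.
With the tool pointing down it reaches from about 0.35 to 0.875 m from the base axis. Payload 4.2 kg.
Tool frame: the origin (TCP) lies on the front face of the gripper's body, between the roots of the fingers; the fingertips stand 70 mm ahead of it and the grasp point (between the pads) lies 51 mm ahead of it; z points along the fingers, y is the line along which they close (so a half turn about z gives the same grasp; the last joint's range is limited). The gripper opens to 87 mm and grips with 3 to 60 N. Pads are 19 mm wide; open, the fingers measure 117 mm over their backs; the gripper's body (75 mm by 190 mm) begins 51 mm behind the grasp point.
Start: joints at [-51.073, 22.042, 0.453, 0, -68.411, -14.817], TCP at [0.255, -0.57, 0.292] pointing down, gripper open.
Joint ranges: [-179.83, 179.83], [-69.29, 118.12], [-61.27, 80.66], [-181.25, 117.63], [-171.15, -9.14], [-177.46, 177.46]. Speed limits (degrees/s): [159.86, 159.86, 180, 180, 180, 180].

INTERFACE

Orientations are given as a 3x3 rotation matrix whose columns are the frame's x, y, z axes.
In Python, from station import r gives the robot as it stands.
- The arm moves only by the shell command python3 -m pendant 'ROWS' [OPENING]. ROWS is JSON, a list of rows, each a list of 2 entries, a list of its own where there are three numbers: the shift along the tool's x, y, z in mm, then the turn, a rotation vector about the tool's x, y, z in rad. A call has 1 to 10 rows; each row is the pose to reach, as a shift and turn from the pose commanded when the call began, along the tool's axes at that moment; what a row does not reach only later rows make up. A row lasts 1/10 s, in which the tool goes at most 50 mm and 8.59 degrees, less where a joint would pass 70% of its speed; a pose out of reach is approached as far as the arm can. A call with a gripper value outside its range is refused whole. OPENING is the opening, from 0 (shut) to 1 (fully open), set as the call begins (- or left out, the last holds). The fingers move at their own pace and stop on an object; the grip force is fixed at half the most. Time passes only in rows, so rows that repeat a pose let the fingers close. It gives the time, the measured TCP pose, the force, the opening and the grip force at its end, in the units of the state.
- r.sense(): the state, without advancing time (a new reading comes with each control period).
- r.capture(name): name is "scene" or "top" or "wrist"; returns a dict with "frame" (480x640x3 uint8, red, green, blue), "vertical_fov" (degrees; the focal length in pixels is half the picture's height over the tangent of half this angle, whatever the lens; pixels are square), "cx", "cy" (the principal point, pixels), "rvec" (rotation vector, rad) and "tvec" (3), from world to camera coordinates, as OpenCV has them. Camera axes: x right, y down, z forward; pixel columns grow to the right and rows downward; lengths in m; the calibration is good to about 2 mm. The wrist camera is an equidistant fisheye: a pixel r from the principal point sees the ray r / f radians off the axis. A picture is of the moment at which its call begins. There is no depth.
- r.finish_job(): hands the job in; it is judged then, once.
The state is a dict: "time_s": time; "joints": joint angles; "joint_velocities": joint speeds; "effort": joint torques, N m; "tcp_pos": TCP position; "ee_rot": TCP orientation; "wrist_force": force on the tool from outside, world axes, zero at the start; "moment": the same for the moment, N m; "gripper_width": opening from 0.0 (shut) to 1.0 (fully open); "gripper_force": force on a finger pad.
Only numpy, scipy, OpenCV 4.12 (cv2) and the standard library are available. Lean on these libraries where they do the work, as an engineer would, in place of code of your own. Each camera call takes 0.05 s, during which the arm holds its last target. There are 200 camera calls.

TASK

Get the microplate shaker going with fingertip pushes only - nothing is to be gripped or lifted. Push the clamp with the blue lug fully home, without forcing it, so that the white plate is held against the stop at the far end, and nudge the pointer of the speed dial gently clockwise until the white index line on it is in line with the red marker on the scale (to within half a scale division, 6 degrees), leaving the marker where it is. Only when both are done press the green start button down and let it come up again; do not disturb the other things on the bench.

Things in the scene. Friction and masses are not known exactly. Their poses are not given: they have to be found in the camera images.
- shaker: white plate shaker fixed on the bench, 216 x 190 mm. Origin: centre of its underside, on the bench; z up, x from front to rear, y to its left. Front half (x<0): black control deck, 48 mm above the bench, dial left, button right. Rear half: platform (x 2..106, y -88..88 mm), top at 62 mm; clamp at its right (-y) end, 11 mm high end stop at its left, rails 8 mm high before and behind the plate
- plate_96: white 96-well plate, 128 x 86 x 14 mm, loose (about 70 g), on the platform between the rails (2 mm play each), its long side (own x) along the shaker's y. Origin: centre of its underside. Starts 3 to 9 mm short of the end stop; the clamp pushes it home
- clamp (a joint): slide of the clamp along the shaker's +y, m: 0 open, 0.018 fully home (a hard stop; the plate then has about 1 mm of play). Starts at 0 to 0.004. About 1.5 N slides it; it stays where it is left
- clamp_lug (a point): top edge, middle, of the outer (-y) face of the clamp's blue thumb lug. The lug is 30 mm wide (along shaker x), 7 mm thick; its outer face reaches from 1.5 to 27.5 mm above the platform. Push that face towards the shaker's +y; the space on its -y side is free
- speed_dial (a joint): angle of the speed dial, rad: 0 when its pointer points to the shaker's +x (rear), growing clockwise seen from above (pi/2: pointer to the shaker's -y); stops at -2.3 and 2.3. Starts at -1.9 to -1.3. Turns stiffly (friction 0.05 N m, about 2.5 N at the pointer) and stays where it is left
- dial_axis (a point): on the dial's vertical axis, 54 mm above the bench, level with the top of its skirt (aluminium disc, radius 30 mm). On the skirt stands the black pointer, a bar 10 mm wide and 18 mm high (top 72.5 mm above the bench) from 12 mm behind the axis to 28 mm before it, with a hub of radius 9 mm. Push the pointer's side about 22 mm from the axis
- grip_end (a point): middle of the top edge at the pointed-out end of the dial's pointer, 28 mm from the axis: the direction from dial_axis to it is the way the white index line points
- dial_index (a point): point in line with the dial's white index line, 40 mm from the axis, 52 mm above the bench, turning with the dial (on the scale, nothing solid there)
- red_marker (a joint): angle of the red marker round the dial axis, same zero and sense as speed_dial: the dial is set when both are equal. Starts at -0.5 to 0.9. Leave it alone
- marker_tip (a point): inner tip of the red marker, a 6 x 8 x 4 mm rider on the rim of the scale, 40 mm from the dial axis and 52 mm above the bench; its top is 53 mm above the bench. Scale lines are white, 12 degrees apart, round the dial from radius 32 to 40 mm
- start_button (a joint): travel of the start button, m: 0 up, 0.005 fully down (4 N); springs back up
- start_button_top (a point): middle of the top of the green start button (22 mm across) at the right of the control deck; press it straight down. On its right and front the deck is free
- reagent_3: bystander: white bottle with red cap, 56 mm across, 98 mm high, origin under its centre
- petri_dish_1: bystander: petri dish, 61 mm across, 15 mm high, origin under its centre
- tube_50: bystander: standing tube with orange cap, 36 mm across, 98 mm high, origin under its centre
- timer: bystander: bench timer, 70 x 68 x 25 mm, origin under its centre
- microtube_1: bystander: small pale blue tube lying on the bench, 40 x 13 x 14 mm, origin under its centre
- drop_blue: bystander: dropper bottle with blue cap, 20 mm across, 56 mm high, origin under its centre
- biro: bystander: blue pen lying on the bench, 138 mm long, 8 mm thick, origin under its centre

How it is judged:
By the outcome, as a careful person would: the job done as asked, in the order asked, and still so for the second after the job is handed in, with the robot touching nothing.
It also fails if it takes over 54 s, if anything falls off the work surface, if the arm or the gripper's body presses on something with over 40 N, if the wrist force passes 120 N, or if a joint passes its speed limit or range.

## Working session

There is one attempt and no reset: what is moved stays moved. The work goes in short steps, Python scripts to look and compute and a shell command to move; the robot and the scene stay as the last step left them, time stands still between calls to the robot, and variables do not carry over. Pictures are saved under pics/ and viewed, at most 13 in all, crops included, and the job is handed in when it is done.

```bash
mkdir -p pics; ls; cat > h.py <<'E'
import numpy as np, cv2
from station import r
def cap(n,save=None):
    c=r.capture(n); c['f']=240/np.tan(np.radians(c['vertical_fov']/2)); c['R']=cv2.Rodrigues(np.array(c['rvec'],float))[0]; c['t']=np.array(c['tvec'],float).ravel(); c['name']=n
    if save: cv2.imwrite(f'pics/{save}.png',c['frame'][:,:,::-1])
    return c
def ray(c,u,v):
    x,y=(u-c['cx'])/c['f'],(v-c['cy'])/c['f']
    if c['name']=='wrist':
        th=np.hypot(x,y); s=np.sin(th)/max(th,1e-9); d=np.array([x*s,y*s,np.cos(th)])
    else: d=np.array([x,y,1.])
    return -c['R'].T@c['t'], c['R'].T@d
def onz(c,u,v,z):
    o,d=ray(c,u,v); return o+d*(z-o[2])/d[2]
def proj(c,p):
    q=c['R']@np.array(p)+c['t']
    if c['name']=='wrist':
        a=np.arctan2(np.hypot(q[0],q[1]),q[2])/np.hypot(q[0],q[1]); return c['cx']+c['f']*q[0]*a, c['cy']+c['f']*q[1]*a
    return c['cx']+c['f']*q[0]/q[2], c['cy']+c['f']*q[1]/q[2]
E
python3 - <<'E'
from h import *
for n in('top','scene','wrist'):
    c=cap(n,n+'0'); print(n,c['vertical_fov'],c['cx'],c['cy'],-c['R'].T@c['t'])
s=r.sense(); print(s['time_s'],s['tcp_pos'],s['ee_rot'],s['wrist_force'])
E
```

```text
pics
top 50.309450035042545 307.6508861687525 235.37957857182172 [0.45801534 0.25762273 1.08184369]
scene 43.42379452744306 318.1897150033657 236.4005688967138 [0.12355924 1.06568504 0.67493542]
wrist 65.70646984690485 317.47594213844593 238.5753553137416 [ 0.19366424 -0.5984194   0.38474877]
0.15 [ 0.2552032  -0.57015478  0.29141584] [[-9.12831286e-01 -4.08336303e-01 -7.12058769e-04]
 [-4.08336921e-01  9.12830085e-01  1.48168309e-03]
 [ 4.49636703e-05  1.64328657e-03 -9.99998649e-01]] [-0.17100095 -0.53657569 -0.16862869]
```

View pics/top0.png

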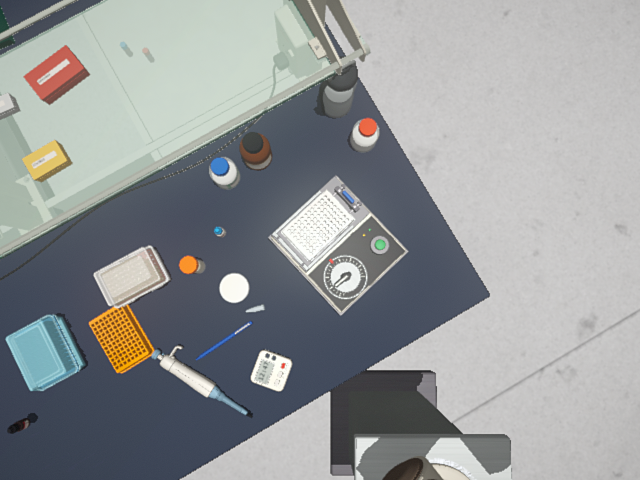

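View pics/scene0.png

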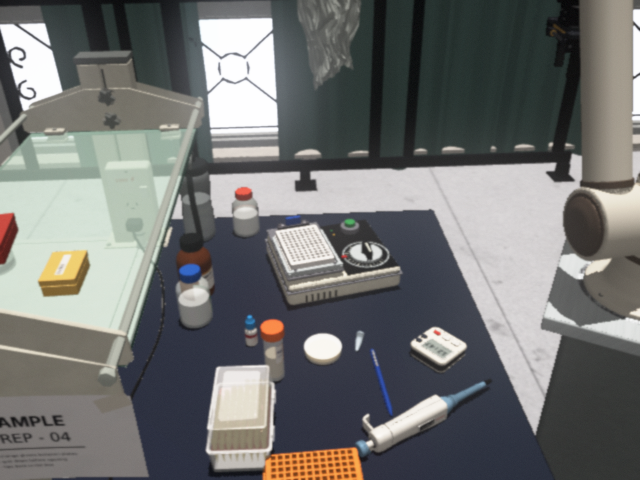

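Top view: the shaker lies with its dial at about (345,277), button at (380,244), blue lug at (347,196) and red marker near (331,261). The reagent bottle is behind at (365,130). I'll zoom in and localise these.

```bash
python3 - <<'E'
from h import *
c=cap('top'); f=c['frame']
cv2.imwrite('pics/top_z.png',cv2.resize(f[165:325,260:420],None,fx=3.75,fy=3.75,interpolation=cv2.INTER_CUBIC)[:,:,::-1])
for n,u,v,z in [('dial',345,277,.054),('btn',380,244,.052),('lug',347,196,.085),('mark',331,261,.053),('TL',337,177,.06),('L',269,240,.06),('B',341,314,.048),('R',407,250,.048),('bottle',366,128,.098)]:
    print(n,onz(c,u,v,z).round(4))
E
```

```text
dial [0.4755 0.1831 0.054 ]
btn [0.5423 0.112  0.052 ]
lug [0.6344 0.1808 0.085 ]
mark [0.5075 0.2111 0.053 ]
TL [0.6779 0.1991 0.06  ]
L [0.5489 0.3358 0.06  ]
B [0.4017 0.191  0.048 ]
R [0.5306 0.0568 0.048 ]
bottle [0.7682 0.1437 0.098 ]
```

View pics/top_z.png

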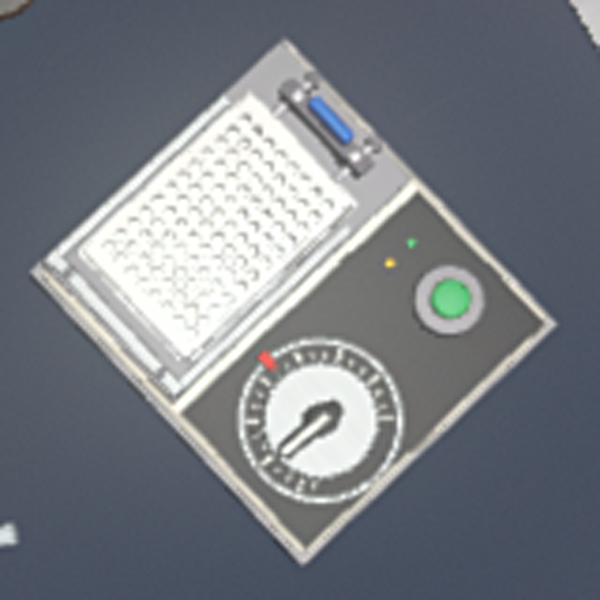

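The view shows the shaker's +y direction at about 134° in world. The pointer is near -87° and the red marker near +2°. Next I move to a hover with the tool aligned to the shaker and the fingers shut.

```bash
python3 -m pendant '[[[-634,600,0],[0,0,-0.344]],[[-634,600,0],[0,0,-0.344]],[[-634,600,0],[0,0,-0.344]],[[-634,600,0],[0,0,-0.344]],[[-634,600,0],[0,0,-0.344]],[[-634,600,0],[0,0,-0.344]],[[-634,600,0],[0,0,-0.344]],[[-634,600,0],[0,0,-0.344]],[[-634,600,0],[0,0,-0.344]],[[-634,600,0],[0,0,-0.344]]]' 0
python3 - <<'E'
from h import *
s=r.sense(); R=np.array(s['ee_rot']); p=np.array(s['tcp_pos'])
print(s['joints'],R.T@(np.array([.589,.237,.29])-p)*1000, np.degrees(np.arctan2(R[1,1],R[0,1])))
E
```

```text
time_s: 1.2
tcp_pos: [0.4466, -0.1064, 0.2925]
ee_rot: [[-0.721, -0.693, 0.001], [-0.693, 0.721, 0.0], [-0.001, -0.0, -1.0]]
wrist_force: [1.1, -0.7, 0.1]
gripper_width: 0.172
gripper_force: 0.0
[ 6.97229155e+00  5.63107695e+00 -2.16746480e+01  1.73199020e-03
 -6.26528671e+01 -5.31384407e+01] [-340.52125577  149.08353389    2.64407234] 133.8346386178735
```

```bash
python3 -m pendant '[[[-340,149,0],[0,0,0]],[[-340,149,0],[0,0,0]],[[-340,149,0],[0,0,0]],[[-340,149,0],[0,0,0]],[[-340,149,0],[0,0,0]],[[-340,149,0],[0,0,0]],[[-340,149,0],[0,0,0]],[[-340,149,0],[0,0,0]],[[-340,149,0],[0,0,0]],[[-340,149,0],[0,0,0]]]'
python3 - <<'E'
from h import *
cap('wrist','w1')
E
```

```text
time_s: 2.2
tcp_pos: [0.5882, 0.2346, 0.2915]
ee_rot: [[-0.721, -0.693, -0.002], [-0.693, 0.721, -0.001], [0.002, 0.0, -1.0]]
wrist_force: [-0.2, 0.2, -0.0]
gripper_width: 0.004
gripper_force: 0.0
```

View pics/w1.png

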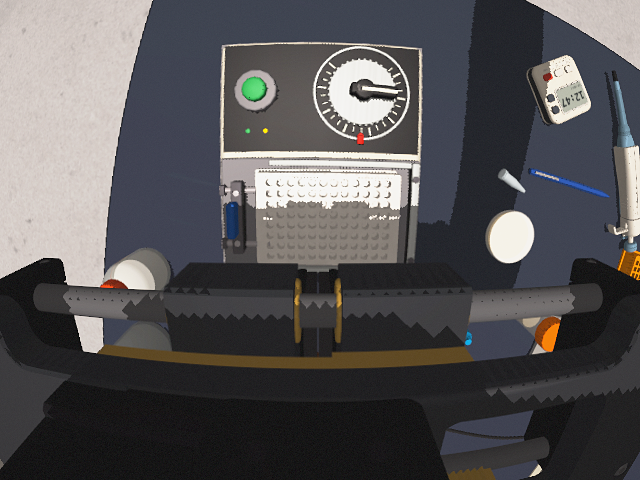

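The wrist view shows the button at (254,89), the dial centre near (362,93), the pointer pointing right, the marker at (361,138) and the blue lug at (233,220).

```bash
cat > meas.py <<'E'
from h import *
def dial(c,verbose=True,guess=None):
    f=c['frame'].astype(int); hsv=cv2.cvtColor(c['frame'],cv2.COLOR_RGB2HSV)
    S=hsv[...,1];H=hsv[...,0];V=hsv[...,2]
    red=((H<6)|(H>174))&(S>150)&(V>100); green=(H>45)&(H<85)&(S>120)&(V>80); blue=(H>100)&(H<125)&(S>120)&(V>60)
    out={}
    def blob(m,near,rad=60):
        n,l,st,ce=cv2.connectedComponentsWithStats(m.astype(np.uint8))
        k=[i for i in range(1,n) if np.hypot(*(ce[i]-near))<rad]
        i=max(k,key=lambda i:st[i,4]); return ce[i],st[i],l==i
    return red,green,blue,blob
E
python3 - <<'E'
from meas import *
c=cap('wrist'); red,green,blue,blob=dial(c)
s=r.sense(); print(s['tcp_pos'])
ex=np.array([.722,.693,0]);
ce,st,m=blob(green,(254,89)); print('btn',ce,st,onz(c,*ce,.054))
rc,st,m=blob(red,(361,138),15); print('mark',rc,st,onz(c,*rc,.053))
ce,st,m=blob(blue,(233,220),30); print('lug',ce,st); 
for v in (st[1]+3,st[1]+st[3]/2,st[1]+st[3]-4): print(' outer',onz(c,st[0],v,.0895))
# ring: white pixels
g=cv2.cvtColor(c['frame'],cv2.COLOR_RGB2GRAY)
w=((g>140)).astype(np.uint8); sub=np.zeros_like(w); sub[44:144,310:415]=w[44:144,310:415]
n,l,st,cc=cv2.connectedComponentsWithStats(sub)
for i in range(1,n):
    if st[i,4]>300:
        cn,_=cv2.findContours((l==i).astype(np.uint8),0,2); (a,b),ax,an=cv2.fitEllipse(cn[0]); print(st[i],(a,b),ax,'z54',onz(c,a,b,.054),'z50',onz(c,a,b,.05))
for n,u,v in(('FR',221,44),('FL',422,48),('BR',221,155),('BL',420,159)): print(n,onz(c,u,v,.048))
z=cv2.resize(c['frame'][40:150,210:420],None,fx=3.8,fy=3.8,interpolation=cv2.INTER_CUBIC); cv2.imwrite('pics/w1z.png',z[:,:,::-1])
E
```

```text
[0.58814428 0.23353826 0.29228834]
btn [253.86498856  88.8375286 ] [242  77  25  24 437] [0.53822267 0.10889132 0.054     ]
mark [360.38888889 138.94444444] [357 133   8  12  72] [0.50598362 0.20899862 0.053     ]
lug [232.57711443 220.47014925] [227 203  13  37 402]
 outer [0.62316444 0.16560212 0.0895    ]
 outer [0.63297007 0.17412902 0.0895    ]
 outer [0.64235015 0.18217799 0.0895    ]
[313  44  97  97 912] (361.8377685546875, 92.066162109375) (90.64203643798828, 95.27891540527344) z54 [0.47463541 0.18041865 0.054     ] z50 [0.47385605 0.18033713 0.05      ]
[ 328   59   73   67 2803] (361.9965515136719, 90.59457397460938) (64.66963958740234, 68.81199645996094) z54 [0.47355674 0.17958519 0.054     ] z50 [0.47276437 0.17949362 0.05      ]
FR [0.52711347 0.05310349 0.048     ]
FL [0.40075809 0.18946836 0.048     ]
BR [0.60326905 0.12649563 0.048     ]
BL [0.4787227  0.26142849 0.048     ]
```

View pics/w1z.png

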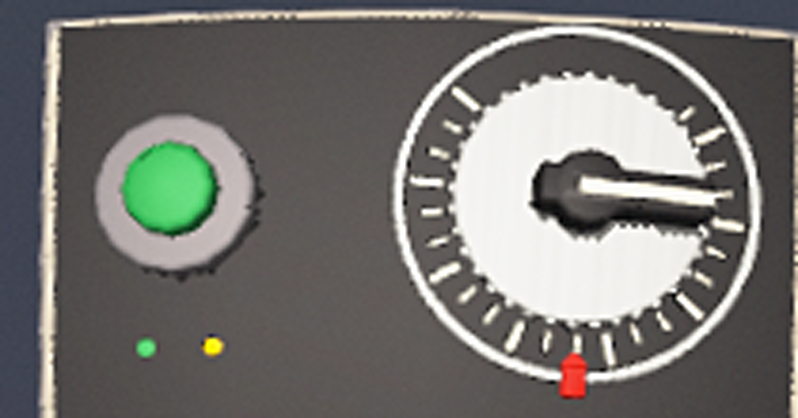

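The zoom shows the button in a raised grey ring, so I'll press it with a single open finger. The marker is about 1° past the rear direction. First the lug: descend beside its outer face.

```bash
python3 -m pendant '[[[9,-50,0],[0,0,0]],[[9,-101,20],[0,0,0]],[[9,-101,65],[0,0,0]],[[9,-101,100],[0,0,0]],[[9,-101,130],[0,0,0]],[[9,-101,148],[0,0,0]],[[9,-101,150],[0,0,0]],[[9,-101,150],[0,0,0]]]'
python3 - <<'E'
from h import *
cap('wrist','w2')
c=r.capture('scene')['frame']; 
cv2.imwrite('pics/s2.png',cv2.resize(c[150:310,240:440],None,fx=4,fy=3.75)[:,:,::-1])
E
```

```text
time_s: 3.1
tcp_pos: [0.6521, 0.1545, 0.1429]
ee_rot: [[-0.722, -0.692, 0.0], [-0.692, 0.722, -0.0], [-0.0, -0.0, -1.0]]
wrist_force: [0.0, 0.1, -0.1]
gripper_width: 0.006
gripper_force: 0.0
```

View pics/w2.png

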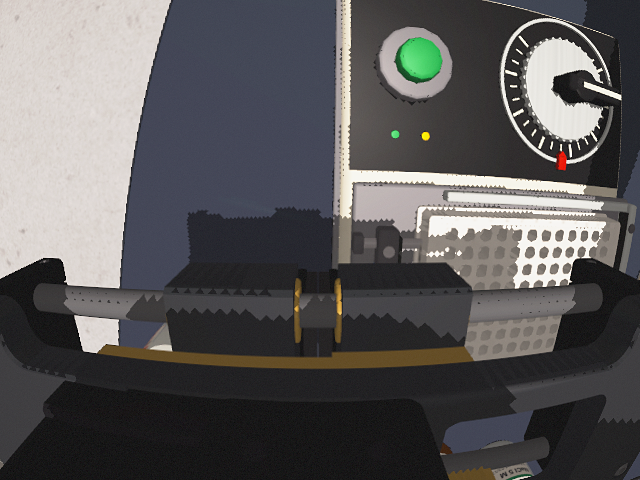

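The lug is hidden behind the fingers, so I'll go by force: approach, then push in small steps.

```bash
python3 -m pendant '[[[0,3,0],[0,0,0]],[[0,6,0],[0,0,0]],[[0,8,0],[0,0,0]],[[0,10,0],[0,0,0]],[[0,12,0],[0,0,0]],[[0,14,0],[0,0,0]],[[0,15,0],[0,0,0]],[[0,16,0],[0,0,0]],[[0,17,0],[0,0,0]],[[0,18,0],[0,0,0]]]'
```

```text
time_s: 4.2
tcp_pos: [0.6397, 0.1682, 0.1422]
ee_rot: [[-0.722, -0.692, 0.0], [-0.692, 0.722, -0.0], [-0.0, -0.0, -1.0]]
wrist_force: [1.3, -0.6, -0.9]
gripper_width: 0.004
gripper_force: 0.6
```

```bash
python3 -m pendant '[[[0,1,0],[0,0,0]],[[0,2,0],[0,0,0]],[[0,3,0],[0,0,0]],[[0,4,0],[0,0,0]],[[0,5,0],[0,0,0]],[[0,6,0],[0,0,0]]]'
python3 -m pendant '[[[0,1,0],[0,0,0]],[[0,2,0],[0,0,0]],[[0,2,0],[0,0,0]]]'
python3 -m pendant '[[[0,1,0],[0,0,0]],[[0,2,0],[0,0,0]],[[0,2,0],[0,0,0]]]'
```

```text
time_s: 4.8
tcp_pos: [0.6353, 0.1729, 0.1422]
ee_rot: [[-0.721, -0.692, 0.0], [-0.692, 0.721, 0.0], [-0.0, 0.0, -1.0]]
wrist_force: [1.0, -0.2, -0.8]
gripper_width: 0.007
gripper_force: 0.6
time_s: 5.1
tcp_pos: [0.6339, 0.1743, 0.1423]
ee_rot: [[-0.721, -0.692, -0.0], [-0.692, 0.721, 0.0], [-0.0, 0.0, -1.0]]
wrist_force: [0.3, -0.2, 0.0]
gripper_width: 0.002
gripper_force: 0.3
time_s: 5.4
tcp_pos: [0.6326, 0.1756, 0.1423]
ee_rot: [[-0.721, -0.692, 0.0], [-0.692, 0.721, 0.0], [-0.0, -0.0, -1.0]]
wrist_force: [0.3, -0.5, -1.3]
gripper_width: 0.005
gripper_force: 0.7
```

```bash
for i in 1; do python3 -m pendant '[[[0,1,0],[0,0,0]],[[0,1,0],[0,0,0]]]'; python3 -m pendant '[[[0,1,0],[0,0,0]],[[0,1,0],[0,0,0]]]'; done | grep -E 'pos|force'
```

```text
tcp_pos: [0.6319, 0.1764, 0.1423]
wrist_force: [1.7, -0.2, 0.0]
gripper_force: 0.8
tcp_pos: [0.6312, 0.1772, 0.1423]
wrist_force: [2.3, -1.9, -0.0]
gripper_force: 0.8
```

```bash
python3 -m pendant '[[[0,1,0],[0,0,0]],[[0,1,0],[0,0,0]]]' | grep -E 'pos|force'
```

```text
tcp_pos: [0.6305, 0.1779, 0.1423]
wrist_force: [1.4, -0.3, -1.0]
gripper_force: 0.8
```

```bash
python3 -m pendant '[[[0,1,0],[0,0,0]],[[0,1,0],[0,0,0]]]' | grep -E 'pos|force'
```

```text
tcp_pos: [0.6298, 0.1786, 0.1423]
wrist_force: [1.5, -0.1, -0.1]
gripper_force: 0.8
```

```bash
python3 -m pendant '[[[0,1,0],[0,0,0]],[[0,1,0],[0,0,0]]]' | grep -E 'pos|force'; python3 - <<'E'
from h import *
cap('wrist','w3')
E
```

```text
tcp_pos: [0.6295, 0.179, 0.1423]
wrist_force: [3.6, -1.6, -1.1]
gripper_force: 2.0
```

View pics/w3.png

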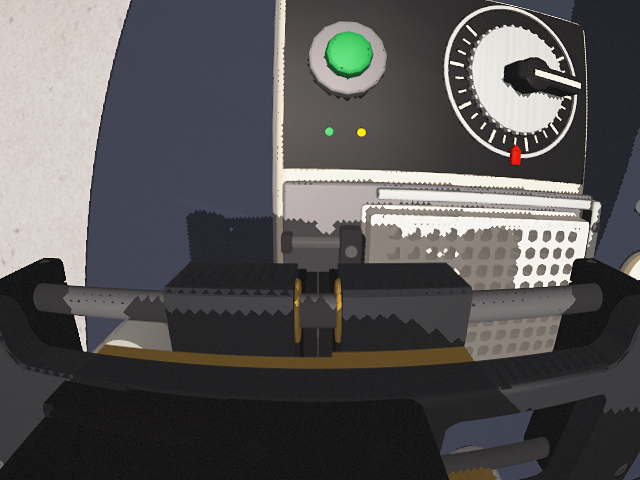

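The plate has moved close to the end stop on the right, and the last step moved only half as far. One more small step to confirm the hard stop.

```bash
python3 -m pendant '[[[0,0.7,0],[0,0,0]],[[0,0.7,0],[0,0,0]],[[0,0.7,0],[0,0,0]]]' | grep -E 'pos|force'
```

```text
tcp_pos: [0.6294, 0.1791, 0.1424]
wrist_force: [6.4, -4.7, -1.1]
gripper_force: 3.2
```

The clamp is home, with the force at about 8 N and no further motion. Now I withdraw, rise, and go behind the pointer with the tool turned by 90°.

```bash
python3 -m pendant '[[[0,-12,0],[0,0,0]],[[0,-25,0],[0,0,0]],[[0,-25,-40],[0,0,0]],[[0,-25,-80],[0,0,0]],[[0,-10,-110],[0,0,-0.15]],[[30,30,-110],[0,0,-0.3]],[[65,65,-110],[0,0,-0.45]],[[100,95,-110],[0,0,-0.6]],[[130,120,-110],[0,0,-0.75]],[[146,130,-110],[0,0,-0.9]]]'
python3 - <<'E'
from h import *
s=r.sense(); R=np.array(s['ee_rot']); p=np.array(s['tcp_pos'])
print(R.T@(np.array([.4334,.1722,.25])-p)*1000, np.degrees(np.arctan2(R[1,1],R[0,1])),s['joints'][5])
E
```

```text
time_s: 7.75
tcp_pos: [0.4304, 0.1714, 0.2524]
ee_rot: [[0.101, -0.995, -0.002], [-0.995, -0.101, 0.0], [-0.0, 0.002, -1.0]]
wrist_force: [-0.3, 1.1, 0.3]
gripper_width: 0.006
gripper_force: 0.0
[-0.51572833 -3.09737962  2.35761559] -174.22223570135247 -36.0244109883909
```

Yaw is now 185.8°. I turn another 0.65 rad to reach about 223°, then look again.

```bash
python3 -m pendant '[[[0,-3,0],[0,0,-0.13]],[[0,-3,0],[0,0,-0.26]],[[0,-3,0],[0,0,-0.39]],[[0,-3,0],[0,0,-0.52]],[[0,-3,0],[0,0,-0.65]],[[0,-3,0],[0,0,-0.65]]]' | head -3
python3 - <<'E'
from meas import *
c=cap('wrist','w4')
red,green,blue,blob=dial(c)
t=cap('top'); f=t['frame'][235:325,295:400]
z=np.vstack([cv2.resize(c['frame'],(640,480))[:300], cv2.resize(f,(350,300)).repeat(1,0) if 0 else np.hstack([cv2.resize(f,(350,300)),np.zeros((300,290,3),np.uint8)])])
cv2.imwrite('pics/w4z.png',z[:,:,::-1])
print([np.round(proj(c,(.474,.18,.054)),1), np.round(proj(c,(.506,.209,.053)),1)])
E
```

```text
time_s: 8.35
tcp_pos: [0.4364, 0.1725, 0.2523]
ee_rot: [[0.677, -0.736, -0.001], [-0.736, -0.677, 0.0], [-0.001, 0.0, -1.0]]
[array([273.3, 204.8]), array([221.2, 204.9])]
```

View pics/w4z.png

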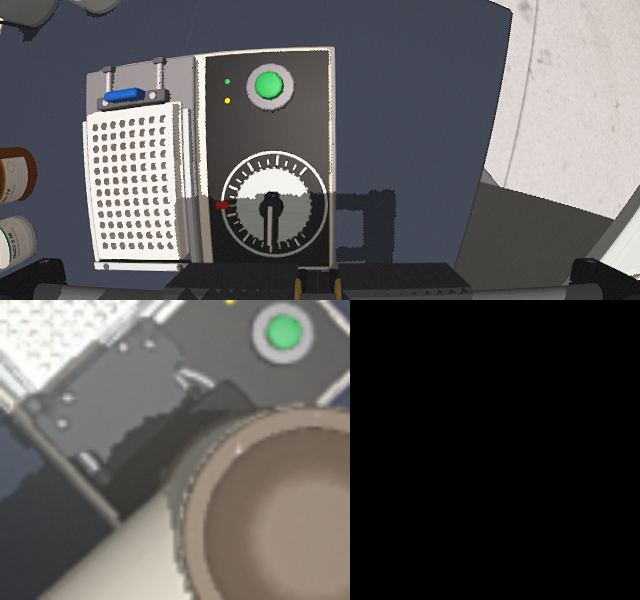

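Here the plate sits at the end stop. The dial centre is at (273,205), the pointer tip at (268,252) and the marker at (222,205). Next, the pointer angle.

```bash
cat >> meas.py <<'E'
D=np.array([.474,.180])
def ang(c,p,z,D=D):
    q=onz(c,*p,z)[:2]-D; return np.hypot(*q)*1000, np.degrees(np.arctan2(q[1],q[0]))
def state(c):
    red,_,_,blob=dial(c)
    pm=proj(c,(.506,.209,.053)); ce,st,_=blob(red,pm,20); print('mark px',ce,'r,deg',ang(c,ce,.053))
E
python3 - <<'E'
from meas import *
c=cap('wrist'); state(c)
g=cv2.cvtColor(c['frame'],cv2.COLOR_RGB2GRAY)
m=np.zeros_like(g); 
sub=g[205:258,255:290]; print(sub[5:50:6,6:24])
for p in((271,208),(268.5,250)): print(ang(c,p,.0725))
s=r.sense(); p=np.array(s['tcp_pos']);R=np.array(s['ee_rot']);print(p)
for phi in (132,):
  a=np.radians(phi);u=np.array([np.cos(a),np.sin(a)]);b=np.array([-u[1],u[0]])
  for lat in (.033,.020): T=np.r_[D+.022*u+lat*b,.130]; print(lat,T,R.T@(T-p)*1000)
E
```

```text
mark px [221.44444444 204.95833333] r,deg (np.float64(42.94688413912121), np.float64(41.98921390448399))
[[ 27  26  29  27  29  24  51 142 135 135 129  70  24  28  28  26  31  32]
 [ 88  46  14  22  28  26  58 139 134 137 114  58  25  31  28  29  27  31]
 [116 121  95  23  27  22  63 140 134 134 111  55  28  25  22  25  18  77]
 [115 120  94  16  22  28  74 138 133 139  90  42  25  31  24  21  36  84]
 [113 116  90  21  24  31  77 139 133 138  88  43  25  25  27  22  35  84]
 [ 71  66  52  29  27  34  79 137 135 137  82  34  26  27  19  33  86 118]
 [112 100  37  27  28  27  27  19  31 141 130  58  28  29  26  31  24  56]
 [ 87  59  41  34  21  22  23  25  34  80  46  29  24  26  24  25  29  28]]
(np.float64(0.7369473395129185), np.float64(-82.35904188873081))
(np.float64(32.12500511686383), np.float64(128.05932642328017))
[0.43631778 0.17254868 0.25223954]
0.033 [0.43475535 0.17426788 0.13      ] [-2.28125906e+00 -4.33295198e-02  1.22240319e+02]
0.02 [0.44441623 0.18296657 0.13      ] [ -2.17404193 -13.04288684 122.23656905]
```

The pointer is at about 132° in world and the marker at 42°, so it needs about 90° clockwise. Descending behind the pointer, then approaching.

```bash
python3 -m pendant '[[[-2,0,40],[0,0,0]],[[-2,0,80],[0,0,0]],[[-2,0,110],[0,0,0]],[[-2,0,122],[0,0,0]],[[-2,0,122],[0,0,0]],[[-2,-3,122],[0,0,0]],[[-2,-6,122],[0,0,0]],[[-2,-8,122],[0,0,0]],[[-2,-10,122],[0,0,0]],[[-2,-12,122],[0,0,0]]]'
python3 - <<'E'
import numpy as np
for d in range(5,50,5):
    a=np.radians(d);A=np.array([22,-20.]);print(d,round(a,3),(A-np.array([[np.cos(a),-np.sin(a)],[np.sin(a),np.cos(a)]])@A).round(1))
E
```

```text
time_s: 9.5
tcp_pos: [0.444, 0.1826, 0.1307]
ee_rot: [[0.677, -0.736, 0.001], [-0.736, -0.677, 0.001], [0.0, -0.001, -1.0]]
wrist_force: [-0.4, -0.1, 0.2]
gripper_width: 0.005
gripper_force: 0.0
5 0.087 [-1.7 -2. ]
10 0.175 [-3.1 -4.1]
15 0.262 [-4.4 -6.4]
20 0.349 [-5.5 -8.7]
25 0.436 [ -6.4 -11.2]
30 0.524 [ -7.1 -13.7]
35 0.611 [ -7.5 -16.2]
40 0.698 [ -7.7 -18.8]
45 0.785 [ -7.7 -21.4]
```

```bash
python3 -m pendant '[[[-1.7,-2,0],[0,0,0.087]],[[-3.1,-4.1,0],[0,0,0.175]],[[-4.4,-6.4,0],[0,0,0.262]],[[-5.5,-8.7,0],[0,0,0.349]],[[-6.4,-11.2,0],[0,0,0.436]],[[-7.1,-13.7,0],[0,0,0.524]],[[-7.5,-16.2,0],[0,0,0.611]],[[-7.7,-18.8,0],[0,0,0.698]]]'
python3 - <<'E'
from meas import *
c=cap('wrist','w5'); state(c)
cv2.imwrite('pics/w5z.png',cv2.resize(c['frame'][0:300,60:460],(800,600))[:,:,::-1])
print(proj(c,(.474,.18,.0725)))
E
```

```text
time_s: 10.3
tcp_pos: [0.4514, 0.2006, 0.1303]
ee_rot: [[0.042, -0.999, -0.002], [-0.999, -0.042, -0.001], [0.0, 0.002, -1.0]]
wrist_force: [-5.9, 2.7, 2.0]
gripper_width: 0.006
gripper_force: 2.4Traceback (most recent call last):
  File "<stdin>", line 2, in <module>
  File "meas.py", line 17, in state
    pm=proj(c,(.506,.209,.053)); ce,st,_=blob(red,pm,20); print('mark px',ce,'r,deg',ang(c,ce,.053))
                                         ~~~~^^^^^^^^^^^
  File "meas.py", line 10, in blob
    i=max(k,key=lambda i:st[i,4]); return ce[i],st[i],l==i
ValueError: max() iterable argument is empty
```

```bash
python3 - <<'E'
from meas import *
c=r.sense(); print(c['wrist_force'],c['moment'],c['tcp_pos'])
w=cv2.imread('pics/w5.png')[:,:,::-1]; k=cap('wrist'); print(proj(k,(.474,.18,.0725)))
a=np.radians(92);print([proj(k,(.474+rr*np.cos(a),.18+rr*np.sin(a),.0725)) for rr in(.01,.02,.028)])
p=np.array(c['tcp_pos']);R=np.array(c['ee_rot']);print('axis in tool',R.T@(np.array([.474,.18,.054])-p)*1000)
E
```

```text
[-3.32276601  2.63228258  2.25779776] [0.61062336 1.10343212 0.04041012] [0.45179184 0.20107535 0.13031473]
(np.float64(262.85799500031277), np.float64(254.83126383328494))
[(np.float64(263.7301466416971), np.float64(276.8294932619589)), (np.float64(264.6878537260957), np.float64(297.92667819034557)), (np.float64(265.50322301464166), np.float64(314.1058213997649))]
axis in tool [ 21.93461557 -21.47606287  76.28211956]
```

The force is modest at about 4 N. Continuing the arc another 30°.

```bash
python3 -m pendant '[[[-1.7,-2,0],[0,0,0.087]],[[-3.1,-4.1,0],[0,0,0.175]],[[-4.4,-6.4,0],[0,0,0.262]],[[-5.5,-8.7,0],[0,0,0.349]],[[-6.4,-11.2,0],[0,0,0.436]],[[-7.1,-13.7,0],[0,0,0.524]]]'
python3 -m pendant '[[[0,10,0],[0,0,0]],[[0,15,0],[0,0,0]],[[0,15,-40],[0,0,0]],[[0,15,-80],[0,0,0]],[[0,15,-115],[0,0,0]],[[0,15,-115],[0,0,0]]]' | head -3
python3 - <<'E'
from meas import *
c=cap('wrist','w6'); u,v=map(int,proj(c,(.474,.18,.06))); print(u,v)
try: state(c)
except Exception as e: print(e)
v0,u0=max(v-75,0),max(u-100,0)
print(u0,v0);cv2.imwrite('pics/w6z.png',cv2.resize(c['frame'][v0:v0+150,u0:u0+200],(800,600),interpolation=cv2.INTER_CUBIC)[:,:,::-1])
E
```

```text
time_s: 11.0
tcp_pos: [0.4662, 0.2104, 0.1306]
ee_rot: [[-0.462, -0.887, 0.002], [-0.887, 0.462, 0.004], [-0.004, -0.0, -1.0]]
wrist_force: [-3.1, 6.7, -1.6]
gripper_width: 0.007
gripper_force: 2.6
time_s: 11.6
tcp_pos: [0.454, 0.2165, 0.2506]
ee_rot: [[-0.457, -0.889, 0.009], [-0.889, 0.457, 0.006], [-0.01, -0.005, -1.0]]
272 203
mark px [256.94805195 249.97402597] r,deg (np.float64(42.65051389475394), np.float64(42.233666834096375))
172 128
```

View pics/w6z.png

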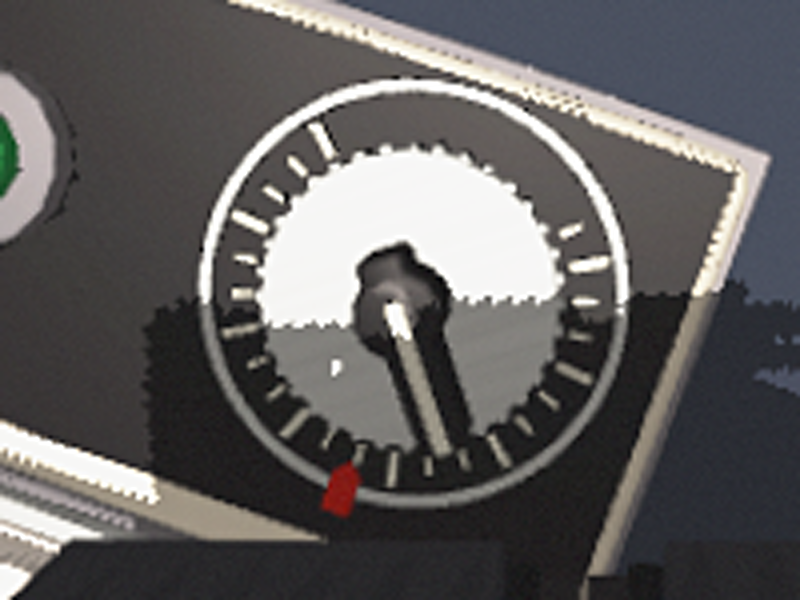

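The index line runs from (270.3,204.3) to (281.3,241.8) in the full picture, and the marker is at (257,250).

```bash
cat > idx.py <<'E'
from meas import *
def index(c,p0,p1):
    """white line centre near segment p0-p1, fitted; returns world angle of the line and marker angle"""
    g=cv2.cvtColor(c['frame'],cv2.COLOR_RGB2GRAY).astype(float); p0,p1=map(np.array,(p0,p1)); d=(p1-p0)/np.hypot(*(p1-p0)); n=np.array([-d[1],d[0]]); L=np.hypot(*(p1-p0)); P=[]
    for s in np.arange(.3,.92,.04)*L:
        k=np.arange(-4,4.1,.25); q=(p0+s*d)[None]+k[:,None]*n
        val=cv2.remap(g.astype(np.float32),q[:,0].astype(np.float32)[None],q[:,1].astype(np.float32)[None],1)[0]; w=np.clip(val-70,0,None)
        if w.sum()>50: P.append(p0+s*d+n*(w*k).sum()/w.sum())
    W=np.array([onz(c,*p,.0725)[:2] for p in P]); vx,vy,x,y=cv2.fitLine(W.astype(np.float32),2,0,.01,.01).ravel()
    v=np.array([vx,vy])*np.sign(np.dot([vx,vy],W[-1]-W[0])); off=v[0]*(y-D[1])-v[1]*(x-D[0])
    print('index deg',np.degrees(np.arctan2(v[1],v[0])),'n',len(P),'axis offset mm',off*1000)
E
python3 - <<'E'
from idx import *
c=cap('wrist'); state(c); index(c,(270.25,204.25),(281.25,241.75))
s=r.sense(); R=np.array(s['ee_rot']); print(s['tcp_pos'],'tool phi',np.degrees(np.arctan2(R[1,1],R[0,1]))-90)
E
```

```text
mark px [254.74666667 253.58666667] r,deg (np.float64(42.72845987055316), np.float64(42.11734711346542))
index deg 79.4516353925195 n 16 axis offset mm 0.16188837641637788
[0.45193178 0.21513916 0.24590047] tool phi 62.67513448432496
```

The pointer is at 79.5° and the marker at 42.1°, so 37.4° remain. The contact was on the finger's inner edge because the fingertip is thinner than I assumed. I'll come back down with the tool at 62.7° and push in until the face lies flush.

```bash
python3 - <<'E'
from idx import *
s=r.sense(); R=np.array(s['ee_rot']); p=np.array(s['tcp_pos']); ph=np.degrees(np.arctan2(R[1,1],R[0,1]))-90; print(p,ph,s['joints'][5])
a=np.radians(ph);u=np.array([np.cos(a),np.sin(a)]);b=np.array([-u[1],u[0]])
for l in(.030,.0165): print(l,(R.T@(np.r_[D+.024*u+l*b,.130]-p)*1000).round(1))
E
```

```text
[0.45193178 0.21513916 0.24590047] 62.67513448432496 -71.38329543561197
0.03 [ -2.7  -5.7 115.9]
0.0165 [ -2.7 -19.2 115.9]
```

```bash
python3 -m pendant '[[[-2.7,-5,45],[0,0,0]],[[-2.7,-5.7,90],[0,0,0]],[[-2.7,-5.7,112],[0,0,0]],[[-2.7,-5.7,116],[0,0,0]],[[-2.7,-8,116],[0,0,0]],[[-2.7,-11,116],[0,0,0]],[[-2.7,-13,116],[0,0,0]],[[-2.7,-15,116],[0,0,0]],[[-2.7,-17,116],[0,0,0]],[[-2.7,-19.2,116],[0,0,0]]]'
python3 - <<'E'
import numpy as np
for d in (3,6,9,12,15):
    a=np.radians(d);A=np.array([24,-16.5]);print(d,round(a,3),(A-np.array([[np.cos(a),-np.sin(a)],[np.sin(a),np.cos(a)]])@A).round(1))
E
```

```text
time_s: 12.7
tcp_pos: [0.4712, 0.2097, 0.1301]
ee_rot: [[-0.46, -0.888, 0.002], [-0.888, 0.46, 0.002], [-0.003, -0.001, -1.0]]
wrist_force: [-2.5, 3.9, 0.6]
gripper_width: 0.006
gripper_force: 1.6
3 0.052 [-0.8 -1.3]
6 0.105 [-1.6 -2.6]
9 0.157 [-2.3 -4. ]
12 0.209 [-2.9 -5.4]
15 0.262 [-3.5 -6.8]
```

```bash
python3 -m pendant '[[[-0.8,-1.3,0],[0,0,0.052]],[[-1.6,-2.6,0],[0,0,0.105]],[[-2.3,-4,0],[0,0,0.157]],[[-2.9,-5.4,0],[0,0,0.209]],[[-3.5,-6.8,0],[0,0,0.262]]]' | grep -E "pos|wrist"
python3 -m pendant '[[[0,10,0],[0,0,0]],[[0,15,0],[0,0,0]],[[0,15,-40],[0,0,0]],[[0,15,-80],[0,0,0]],[[0,15,-115],[0,0,0]],[[0,15,-115],[0,0,0]],[[0,15,-115],[0,0,0]],[[0,15,-115],[0,0,0]]]' | head -3
python3 - <<'E'
from idx import *
c=cap('wrist','w7'); state(c)
for ph in (45,49,53,57,61,65):   # try seeds, self-consistent one has axis offset ~0
    a=np.radians(ph); q=lambda rr: proj(c,(D[0]+rr*np.cos(a),D[1]+rr*np.sin(a),.0725))
    print(ph,end=' '); 
    try: index(c,q(0),q(.028))
    except Exception as e: print(e)
E
```

```text
tcp_pos: [0.4789, 0.2093, 0.1297]
wrist_force: [-1.3, 2.0, 0.9]
time_s: 14.0
tcp_pos: [0.4663, 0.2185, 0.243]
ee_rot: [[-0.674, -0.739, -0.002], [-0.739, 0.674, -0.002], [0.003, 0.001, -1.0]]
mark px [272.       257.890625] r,deg (np.float64(41.56970306038514), np.float64(42.19941245190713))
45 index deg 40.27819161975203 n 16 axis offset mm 2.4163464566120076
49 index deg 52.442662161570226 n 16 axis offset mm 0.21771858480018091
53 index deg 52.99562331762699 n 16 axis offset mm 0.09531116901879792
57 index deg 53.15116870717054 n 16 axis offset mm 0.06254708478937304
61 index deg 56.9785683082376 n 16 axis offset mm -0.6616710468042184
65 index deg 80.23890406355432 n 16 axis offset mm -5.378765591457542
```

The pointer is at 53.0° and the marker at 42.2°, so 10.8° remain. I return to the same contact and rotate by that amount.

```bash
python3 -m pendant '[[[0,0,45],[0,0,0]],[[0,0,90],[0,0,0]],[[0,0,112],[0,0,0]],[[0,0,115],[0,0,0]],[[0,-6,115],[0,0,0]],[[0,-12,115],[0,0,0]],[[0,-15,115],[0,0,0]],[[-0.8,-16.3,115],[0,0,0.052]],[[-1.6,-17.6,115],[0,0,0.105]],[[-2.6,-19.8,115],[0,0,0.188]]]' | grep -E "pos|wrist"
python3 -m pendant '[[[0,0,0],[0,0,0]],[[0,10,0],[0,0,0]],[[0,15,0],[0,0,0]],[[0,15,-40],[0,0,0]],[[0,15,-80],[0,0,0]],[[0,15,-115],[0,0,0]],[[0,15,-115],[0,0,0]],[[0,15,-115],[0,0,0]],[[0,15,-115],[0,0,0]]]' | head -3
python3 - <<'E'
from idx import *
c=cap('wrist','w8'); state(c)
for ph in (36,40,44,48,52):
    a=np.radians(ph); q=lambda rr: proj(c,(D[0]+rr*np.cos(a),D[1]+rr*np.sin(a),.0725))
    print(ph,end=' '); index(c,q(0),q(.028))
g,(b,st,_)=0,dial(c)[3](dial(c)[1],proj(c,(.5382,.1089,.054)),40); print('btn',b,onz(c,*b,.054))
s=r.sense(); R=np.array(s['ee_rot']); print(s['tcp_pos'],np.degrees(np.arctan2(R[1,1],R[0,1])))
u,v=proj(c,(.505,.145,.055)); v0,u0=int(max(v-112,0)),int(max(u-150,0)); print(u0,v0)
cv2.imwrite('pics/w8z.png',cv2.resize(c['frame'][v0:v0+225,u0:u0+300],(800,600),interpolation=cv2.INTER_CUBIC)[:,:,::-1])
E
```

```text
tcp_pos: [0.4844, 0.2082, 0.1307]
wrist_force: [-0.8, 2.4, -0.6]
time_s: 15.95
tcp_pos: [0.4738, 0.2192, 0.2432]
ee_rot: [[-0.8, -0.6, -0.002], [-0.6, 0.8, -0.001], [0.002, 0.0, -1.0]]
mark px [282.67741935 257.87096774] r,deg (np.float64(41.707608884633544), np.float64(42.48090235636547))
36 index deg 37.42272466131188 n 16 axis offset mm 0.978194042900362
40 index deg 41.43618566764153 n 16 axis offset mm 0.16400271791969062
44 index deg 41.441070557596845 n 16 axis offset mm 0.1633214411069766
48 index deg 43.41180978942974 n 16 axis offset mm -0.22925032890615782
52 index deg 57.061384420418406 n 16 axis offset mm -3.0624035592310452
btn [160.03525046 223.87755102] [0.5430608  0.10925048 0.054     ]
[0.47389473 0.21922467 0.24290363] 126.84787375512938
67 100
```

View pics/w8z.png

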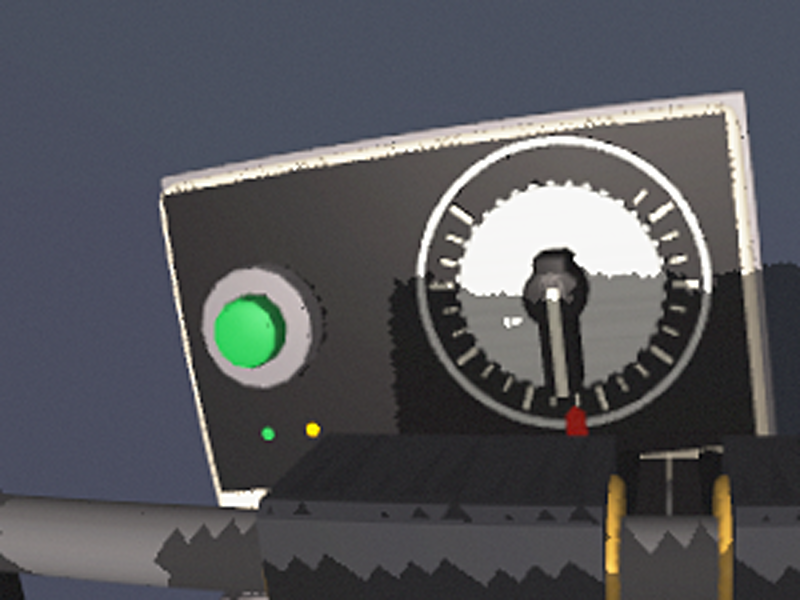

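The index is at 41.4° and the marker at about 42.3°, so they are aligned within roughly 1°. Triangulating the button from the two views gives (0.539, 0.112, top at about 0.065). I open the gripper and bring its left finger over the button; the other finger ends up off the right side of the shaker.

```bash
python3 -m pendant '[[[3,-45,0],[0,0,0]],[[6,-90,0],[0,0,0]],[[9,-135,0],[0,0,0]],[[12,-174,0],[0,0,0]],[[12,-174,30],[0,0,0]],[[12,-174,60],[0,0,0]],[[12,-174,80],[0,0,0]],[[12,-174,80],[0,0,0]],[[12,-174,80],[0,0,0]],[[12,-174,80],[0,0,0]]]' 1
python3 - <<'E'
from meas import *
c=cap('wrist','w9'); s=r.sense(); p=np.array(s['tcp_pos']);R=np.array(s['ee_rot'])
b,st,_=dial(c)[3](dial(c)[1],proj(c,(.539,.112,.065)),40); print(b,st)
q=onz(c,*b,.065); print(q,(R.T@(q-p)*1000))
E
```

```text
time_s: 17.0
tcp_pos: [0.5701, 0.0734, 0.1652]
ee_rot: [[-0.8, -0.6, 0.002], [-0.6, 0.8, 0.0], [-0.002, -0.001, -1.0]]
wrist_force: [-1.0, -0.5, 0.6]
gripper_width: 0.831
gripper_force: 0.0
[405.02834008 262.63157895] [387 249  39  34 741]
[0.53616488 0.10918682 0.065     ] [  5.92294157  48.98283203 100.44310238]
```

```bash
python3 -m pendant '[[[3,0,0],[0,0,0]],[[3,0,8],[0,0,0]],[[3,0,16],[0,0,0]],[[3,0,22],[0,0,0]],[[3,0,26],[0,0,0]],[[3,0,27],[0,0,0]],[[3,0,28],[0,0,0]],[[3,0,28],[0,0,0]]]'
```

```text
time_s: 17.85
tcp_pos: [0.5666, 0.0711, 0.1363]
ee_rot: [[-0.8, -0.6, -0.001], [-0.6, 0.8, -0.0], [0.001, 0.0, -1.0]]
wrist_force: [-2.6, -1.0, 2.7]
gripper_width: 1.001
gripper_force: 1.3
```

```bash
python3 -m pendant '[[[0,0,1],[0,0,0]],[[0,0,2],[0,0,0]],[[0,0,2],[0,0,0]]]' | grep -E "pos|wrist"
```

```text
tcp_pos: [0.5668, 0.0712, 0.1343]
wrist_force: [-2.8, -0.9, 3.3]
```

```bash
python3 -m pendant '[[[0,0,1],[0,0,0]],[[0,0,1],[0,0,0]]]' | grep -E "pos|wrist";python3 -m pendant '[[[0,0,1],[0,0,0]],[[0,0,1],[0,0,0]]]' | grep -E "pos|wrist"
```

```text
tcp_pos: [0.5668, 0.0712, 0.134]
wrist_force: [-4.0, -1.6, 7.1]
tcp_pos: [0.5669, 0.0712, 0.1339]
wrist_force: [-5.8, -1.8, 12.1]
```

There is a stop at a tip height of about 64 mm. I release in steps to see from the force profile whether the button spring travelled its full 5 mm.

```bash
(python3 -m pendant '[[[0,0,-2],[0,0,0]],[[0,0,-2],[0,0,0]]]';python3 -m pendant '[[[0,0,-1],[0,0,0]],[[0,0,-1],[0,0,0]]]';python3 -m pendant '[[[0,0,-1],[0,0,0]],[[0,0,-1],[0,0,0]]]';python3 -m pendant '[[[0,0,-1],[0,0,0]],[[0,0,-1],[0,0,0]]]';python3 -m pendant '[[[0,0,-1],[0,0,0]],[[0,0,-1],[0,0,0]]]';python3 -m pendant '[[[0,0,-1],[0,0,0]],[[0,0,-1],[0,0,0]]]';python3 -m pendant '[[[0,0,-1],[0,0,0]],[[0,0,-1],[0,0,0]]]';python3 -m pendant '[[[0,0,-1],[0,0,0]],[[0,0,-1],[0,0,0]]]') | grep -E "pos|wrist"
```

```text
tcp_pos: [0.567, 0.0713, 0.1347]
wrist_force: [-2.2, -0.7, 4.3]
tcp_pos: [0.5671, 0.0713, 0.1352]
wrist_force: [-1.7, -0.6, 2.1]
tcp_pos: [0.5671, 0.0713, 0.1362]
wrist_force: [-1.8, -1.6, 2.2]
tcp_pos: [0.5672, 0.0714, 0.1373]
wrist_force: [-0.8, -0.6, 1.7]
tcp_pos: [0.5672, 0.0714, 0.1383]
wrist_force: [-0.6, -0.9, 1.2]
tcp_pos: [0.5673, 0.0716, 0.1393]
wrist_force: [-0.2, 0.7, 0.2]
tcp_pos: [0.5671, 0.0715, 0.1403]
wrist_force: [0.0, 0.3, 0.3]
tcp_pos: [0.5671, 0.0714, 0.1414]
wrist_force: [0.3, 0.4, 0.5]
```

The spring force runs over about 5 mm (139 to 134 mm TCP height), so it was a full press and release. I rise and check the dial, marker and clamp once more.

```bash
python3 -m pendant '[[[0,0,-40],[0,0,0]],[[0,0,-80],[0,0,0]],[[0,0,-120],[0,0,0]],[[0,40,-140],[0,0,0]],[[0,80,-140],[0,0,0]],[[0,120,-140],[0,0,0]],[[0,120,-140],[0,0,0]],[[0,120,-140],[0,0,0]],[[0,120,-140],[0,0,0]]]' | grep -E "time|pos|wrist"
python3 - <<'E'
from idx import *
c=cap('wrist','w10'); state(c)
for ph in (40,44):
    a=np.radians(ph); q=lambda rr: proj(c,(D[0]+rr*np.cos(a),D[1]+rr*np.sin(a),.0725))
    print(ph,end=' '); index(c,q(0),q(.028))
b,st,m=dial(c)[3](dial(c)[2],proj(c,(.62,.187,.0895)),25); print('lug',b,onz(c,*b,.0895))
cv2.imwrite('pics/w10f.png',c['frame'][:,:,::-1])
E
```

```text
time_s: 21.05
tcp_pos: [0.4954, 0.167, 0.2812]
wrist_force: [0.0, 0.1, 0.0]
mark px [347.046875 261.25    ] r,deg (np.float64(42.86282676331305), np.float64(42.216390408961765))
40 index deg 41.51598026667427 n 16 axis offset mm 0.4542468755532273
44 index deg 41.49845692116819 n 16 axis offset mm 0.45656752249108834
lug [254.10031348 351.69592476] [0.61505074 0.18613695 0.0895    ]
```

View pics/w10f.png

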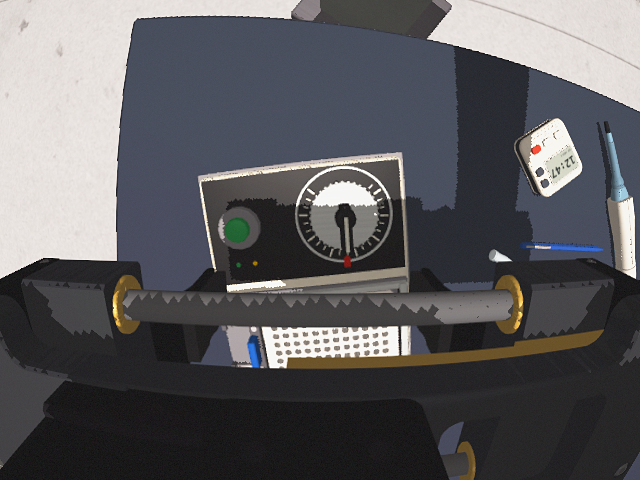

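The dial's index line at (346,215)–(347,255) lines up with the red marker at (347,261). The blue lug at (254,352) is at its home position, the button is up, and the bystanders in view are where they were. Handing in.

```bash
python3 -c "
from station import r
print(r.finish_job())"
```

```text
the job is handed in; nothing more can be done
None
```

The clamp is fully home, the dial index is within about 1° of the red marker, and the start button was then pressed fully and let up; I handed the job in after about 21 s.

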